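# Bare the red spindle mark and hold the inspection mirror on it

## Task

Slide the copper-wound coil straight up off its upright spindle and set it down flat in the blue tray, so that the red band on the spindle is bared. Then swing the sprung inspection mirror round by its orange handle until the stand's camera, which looks straight down on the mirror, sees the red band in the middle of it, and finish while still holding the mirror steady at that angle. Leave everything else on the bench where it is.

Things in the scene. Friction and masses are not known exactly. Their poses are not given: they have to be found in the camera images.
- coil: Copper-wound ring with black end flanges, 56 mm outside diameter, 35 mm tall, 21 mm bore, 105 to 210 g. Starts sitting over the fixture's spindle. Origin: centre of its underside; z: its axis, up.
- fixture: Fixed green square foot (90 x 90 x 18 mm) with an aluminium boss (44 mm diameter, top 65 mm above the bench, on which the coil rests) and an upright steel spindle of 16 mm diameter rising to 118 mm above the bench. Origin: centre of the underside, on the bench.
- mark (a point): Centre of the red painted band, 16 mm tall, all round the spindle: on the spindle's axis, 85 mm above the bench. Hidden in the coil's bore until the coil is off.
- tray: Fixed shallow blue tray, 116 x 116 mm outside, walls 3 mm thick and 14 mm high, floor 3 mm thick. Origin: centre of the underside. A grey tray of the same size, holding bolts, stands beside it; the two may be swapped.
- stand: Fixed grey inspection stand: round base of 104 mm diameter, 20 mm high, a column on its +x side (66 mm from the axis) that carries a black 36 mm camera over the axis, looking straight down (underside of the lens 158 mm, top of the whole stand 200 mm above the bench). Origin: centre of the base's underside, on the vertical axis about which the mirror turns.
- mirror_eye (a point): Centre of the round mirror's face (47 mm diameter), on the stand's axis, 85 mm above the bench. The frame turns with the mirror: its z axis is up, the mirror leans at 45 degrees and faces up and along -x of this frame, so the camera's downward sight is folded to run level along this -x axis. The camera sees the red band in the middle when this -x axis points at the band. The handle lies on the -y side.
- mirror: The turning part of the stand: mirror, lever and handle on one vertical hinge, the stand's axis. Origin on the axis at bench level, axes parallel to those of the mirror's centre frame. At rest its axes match the stand's (sight along the stand's -x, handle on its -y side); it turns clockwise only, seen from above, by up to 2.1 rad. A spring always turns it back to rest: about 0.15 N m at rest and 0.15 N m more per rad (1 to 4 N at the handle), so it must be held.
- handle (a point): Point at which to hold the upright orange handle: on its axis, 75 mm above the bench. The handle is 16 mm in diameter, from 37 mm (top of the lever) to 97 mm above the bench, on the end of the lever, 120 mm from the stand's axis.
- cylinder: Bystander: finned aluminium engine cylinder, 110 mm square foot, 110 mm tall. Leave alone.
- cap: Bystander: black rubber cap, 52 mm diameter, 32 mm tall. Leave alone.
- driver: Bystander: screwdriver with red handle. Leave alone.
- brush: Bystander: brush. Leave alone.
- file_block: Bystander: dark steel bar, 110 x 16 x 12 mm. Leave alone.
- bowl: Bystander: yellow bowl, 120 mm diameter, 50 mm high. Leave alone.
- grinder: Bystander: black pencil grinder, 160 mm long, 24 mm thick. Leave alone.
Not all that is in view belongs to the job. What is shaped like the coil but green or purple is not meant.

How it is judged:
By the outcome, as a careful person would: the job done as asked, in the order asked, and still so for the second after the job is handed in, while the arm keeps its last pose, push and grip.
It also fails if it takes over 61 s, if anything falls off the work surface, if the arm or the gripper's body presses on something with over 40 N, if the wrist force passes 120 N, or if a joint passes its speed limit or range.

## Robot

A 6-joint arm with a two-finger parallel gripper is mounted at the origin on the work surface. World frame = base frame: x ahead of the robot, y to its left, z up, the work surface at z = 0. Lengths are in m, angles in rad, forces in N, time in s.
With the tool pointing down it reaches from about 0.4 to 0.825 m from the base axis. Payload 7 kg.
Tool frame: the origin (TCP) lies midway between the tips of the shut fingers; the grasp point (between the pads) lies hold_point_z behind it (hold_point_z is the distance from the TCP to the grasp point, in m); z points along the fingers, y is the line along which they close (so a half turn about z gives the same grasp; the last joint's range is limited). The gripper opens to 88 mm and grips with 3 to 60 N. Pads are 19 mm wide; open, the fingers measure 130 mm over their backs; the gripper's body (78 mm by 193 mm) begins 47 mm behind the grasp point.
Start: joints at [1.544, 0.359, 0.012, 0, -1.224, -0.288], TCP at [0.209, 0.642, 0.191] pointing down, gripper open.
Joint ranges: [-3.07, 3.07], [-1.43, 2.12], [-1.02, 1.25], [-3.03, 1.67], [-3.05, -0], [-3.03, 3.03]. Speed limits (rad/s): [2.39, 2.39, 3.01, 3.14, 3.14, 3.14].

## Interface

Orientations are given as [roll, pitch, yaw] about the fixed x, y, z axes, in that order (R = Rz(yaw) Ry(pitch) Rx(roll)).
In Python, from station import * gives the robot as it stands.
- The arm moves only by the tool apply_moves, never from a script. Its argument "steps" is a list of rows, each an object with "translation": the shift along the world's x, y, z scaled (see below), a list of three; "rotation": the turn, a rotation vector about the world's x, y, z scaled (see below), a list of three. A call has exactly 10 rows; each row is the pose to reach, as a shift and turn from the pose commanded when the call began; what a row does not reach only later rows make up. The controller multiplies each number of a shift by 250 mm and each number of a turn by 30 degrees. A row lasts 1/12 s, in which the tool goes at most 41.7 mm and 7.16 degrees, less where a joint would pass 70% of its speed; a pose out of reach is approached as far as the arm can. A call with a number of a shift or a turn outside -1 to 1 is refused whole. A call with a gripper value outside its range is refused whole. "jaw" is the closure, from -1 (fully open) to 1 (shut), so that 0 is half open, set as the call begins (left out, the last holds). The fingers move at their own pace and stop on an object; "newtons" is the grip in N (left out, the last holds). Time passes only in rows, so rows that repeat a pose let the fingers close, or fill a call up. It gives the time, the measured TCP pose, the force, the opening and the grip force at its end, in the units of the state.
- get_state(): the state, without advancing time (a new reading comes with each control period).
- grab_frame(name): name is "side" or "top" or "wrist"; returns the picture (420x560x3 uint8, blue, green, red); there is no depth.
- camera_model(name): a dict with "fx", "fy", "cx", "cy" (pixels), "xyz" and "rotation" of the camera in the world. Camera axes: x right, y down, z forward; pixel columns grow to the right and rows downward; lengths in m; the calibration is good to about 2 mm. The wrist camera is an equidistant fisheye: a pixel r from the principal point sees the ray r / f radians off the axis. A picture is of the moment at which its call begins: read the wrist's pose just before it. camera_model takes no time and is no camera call; for the wrist camera it gives the pose at the moment of the call.
- job_done(): hands the job in; it is judged then, once.
The state is a dict: "t": time; "q": joint angles; "qd": joint speeds; "joint_efforts": joint torques, N m; "eef_pos": TCP position; "ee_rot": TCP orientation; "force": force on the tool from outside, world axes, zero at the start; "moment": the same for the moment, N m; "width": finger opening in m; "gripper_force": force on a finger pad.
Only numpy, scipy, OpenCV 4.12 (cv2) and the standard library are available. Lean on these libraries where they do the work, as an engineer would, in place of code of your own. Each camera call takes 0.05 s, during which the arm holds its last target. There are 200 camera calls.

## Working session

There is one attempt and no reset: what is moved stays moved. The work goes in short steps, Python scripts to look and compute and a tool call to move; the robot and the scene stay as the last step left them, time stands still between calls to the robot, and variables do not carry over. Pictures are saved under pics/ and viewed, at most 10 in all, crops included, and the job is handed in when it is done.

Besides the shell and the picture viewer there is one more tool, called after ">>>" by a JSON object that holds its "api" and its "payload", one argument or row to a line. apply_moves: Moves the arm, as the interface text tells. Shifts and turns lie within -1 to 1; 1 stands for 250 mm of shift or 30 degrees of turn. Its arguments: {"type":"object","properties":{"steps":{"type":"array"},"jaw":{"type":"number"},"newtons":{"type":"number"}},"required":["steps"]}

```bash
ls; mkdir -p pics; python3 - <<'E'
from station import *
import cv2, numpy as np
for n in("top","side","wrist"):
    cv2.imwrite(f"pics/{n}0.png",grab_frame(n)); m=camera_model(n); print(n,m)
s=get_state(); print(s)
import station; print([x for x in dir(station) if 'hold' in x.lower()])
E
```

```text
pics
top {'fx': 428.81944090092026, 'fy': 428.81944090092026, 'cx': 283.3183717647832, 'cy': 210.69261841636342, 'xyz': array([0.45808623, 0.0271009 , 1.29976221]), 'rotation': array([-3.02881064, -0.00462039, -1.57656599])}
side {'fx': 389.4662315373037, 'fy': 389.4662315373037, 'cx': 284.82079870407404, 'cy': 212.8675082593679, 'xyz': array([ 0.44532815, -0.76654249,  0.73205494]), 'rotation': array([-2.26221707, -0.01214197, -0.16459565])}
wrist {'fx': 325.19226210127806, 'fy': 325.19226210127806, 'cx': 277.979460435187, 'cy': 206.69385735120184, 'xyz': array([0.26999539, 0.62116207, 0.38429497]), 'rotation': array([ 2.89681479e+00, -9.59156695e-04, -1.88666677e+00])}
{'t': 0.15, 'q': array([ 1.54410334e+00,  3.59208163e-01,  1.12776026e-02, -2.44665928e-04,
       -1.22416173e+00, -2.88121293e-01]), 'qd': array([ 0.00123636, -0.00110301,  0.00340542,  0.00183212,  0.00019514,
        0.00111954]), 'joint_efforts': array([-2.26558368e-03, -5.83277857e+01,  2.93293476e+01,  7.00138003e+00,
        8.75999598e-03, -1.13931080e-04]), 'eef_pos': array([0.20889817, 0.64140436, 0.19015255]), 'ee_rot': array([ 3.14028474e+00, -1.47727857e-04, -3.14897456e-01]), 'force': array([-1.05479347,  0.02145579, -0.47107994]), 'moment': array([ 0.01828358,  0.07151839, -0.03034911]), 'gripper_force': 0.0, 'width': 0.08730232571652641}
['hold_point_z']
```

View pics/top0.png

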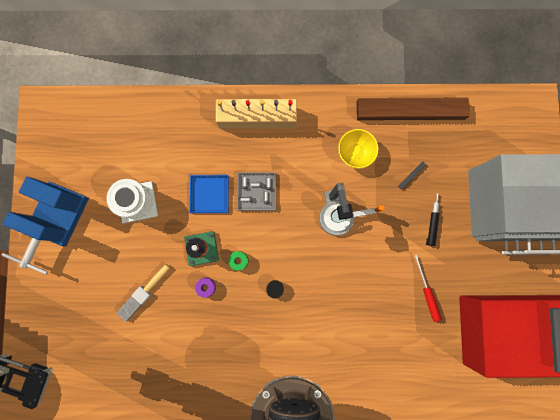

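View pics/side0.png

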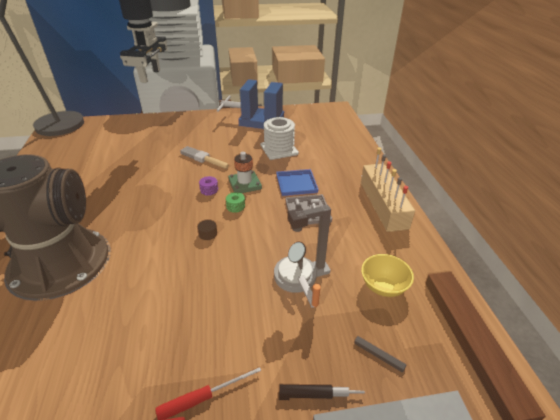

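Top view: coil on green foot at about (200,247), blue tray (210,194), stand (338,217), orange handle (381,208). Side view: coil (243,165), handle (316,295), mirror (297,252).

```bash
cat > h.py <<'E'
from station import *
import cv2, numpy as np
from scipy.spatial.transform import Rotation as Ro
def ray(m,u,v,fish=False):
    x,y=(u-m['cx'])/m['fx'],(v-m['cy'])/m['fy']
    if fish:
        r=np.hypot(x,y); d=np.array([x/r*np.sin(r),y/r*np.sin(r),np.cos(r)]) if r>1e-9 else np.array([0,0,1.])
    else: d=np.array([x,y,1.])
    d=Ro.from_euler('xyz',m['rotation']).apply(d); return np.array(m['xyz']),d/np.linalg.norm(d)
def onz(m,u,v,z,fish=False):
    o,d=ray(m,u,v,fish); return o+d*(z-o[2])/d[2]
def tri(rs):
    A=0;b=0
    for o,d in rs:
        P=np.eye(3)-np.outer(d,d); A=A+P; b=b+P@o
    return np.linalg.solve(A,b)
def proj(m,p,fish=False):
    c=Ro.from_euler('xyz',m['rotation']).inv().apply(np.array(p)-m['xyz'])
    if fish:
        r=np.hypot(c[0],c[1]);th=np.arctan2(r,c[2]);c=np.array([c[0]/r*th,c[1]/r*th,1])
    return m['cx']+m['fx']*c[0]/c[2], m['cy']+m['fy']*c[1]/c[2]
def blob(img,lo,hi,box=None,k=0):
    h=cv2.inRange(cv2.cvtColor(img,cv2.COLOR_BGR2HSV),np.array(lo),np.array(hi))
    if box: 
        z=np.zeros_like(h); a,b,c,d=box; z[b:d,a:c]=h[b:d,a:c]; h=z
    cs,_=cv2.findContours(h,cv2.RETR_EXTERNAL,cv2.CHAIN_APPROX_NONE)
    c=max(cs,key=cv2.contourArea); return c,h
E
python3 - <<'E'
from h import *
print(hold_point_z)
T=cv2.imread('pics/top0.png');S=cv2.imread('pics/side0.png');mt=camera_model('top');ms=camera_model('side')
c,_=blob(T,(105,120,60),(125,255,255),(180,165,240,225)); r=cv2.minAreaRect(c); print('tray',r,[onz(mt,*p,.014)[:2].round(4) for p in cv2.boxPoints(r)],onz(mt,*r[0],.014))
c,_=blob(T,(5,150,120),(15,255,255),(360,190,400,225)); mo=cv2.moments(c); r=cv2.minAreaRect(c); print('handle top',r,cv2.contourArea(c)); ht=r[0]
c,_=blob(S,(5,150,120),(15,255,255),(295,270,335,315)); r2=cv2.minAreaRect(c); print('side',r2)
print('handle tri',tri([ray(mt,*ht),ray(ms,*r2[0])]), onz(mt,*ht,.09))
c,_=blob(T,(40,40,20),(85,255,255),(175,225,222,275)); r=cv2.minAreaRect(c); print('foot',r,[onz(mt,*p,.018)[:2].round(4) for p in cv2.boxPoints(r)],onz(mt,*r[0],.018))
a=cv2.resize(T[175:285,170:270],None,fx=4,fy=4,interpolation=cv2.INTER_CUBIC)
b=cv2.resize(T[175:245,310:400],None,fx=4,fy=4,interpolation=cv2.INTER_CUBIC)
b=cv2.copyMakeBorder(b,0,a.shape[0]-b.shape[0],0,0,cv2.BORDER_CONSTANT)
cv2.imwrite('pics/c1.png',np.hstack([a,b]))
a=cv2.resize(S[140:200,215:325],None,fx=3.5,fy=3.5,interpolation=cv2.INTER_CUBIC)
b=cv2.resize(S[190:310,255:345],None,fx=4,fy=4,interpolation=cv2.INTER_CUBIC)
a=cv2.copyMakeBorder(a,0,b.shape[0]-a.shape[0],0,0,cv2.BORDER_CONSTANT)
cv2.imwrite('pics/c2.png',np.hstack([a,b]))
E
```

```text
0.0188
tray ((209.0, 193.5), (37.0, 38.0), 90.0) [array([0.7145, 0.3037]), array([0.7139, 0.1881]), array([0.6006, 0.1871]), array([0.6012, 0.3016])] [0.65726757 0.24511937 0.014     ]
handle top ((379.5, 207.0), (34.0, 39.0), 90.0) 1017.5
side ((316.0, 295.5), (6.0, 21.0), 0.0)
handle tri [ 0.60619363 -0.25813863  0.06717362] [ 0.60421078 -0.25297187  0.09      ]
foot ((201.04052734375, 248.24322509765625), (30.08501625061035, 29.92061424255371), 80.53767395019531) [array([0.5292, 0.3178]), array([0.5434, 0.23  ]), array([0.4552, 0.2142]), array([0.4412, 0.3014])] [0.49204759 0.2658498  0.018     ]
```

View pics/c1.png

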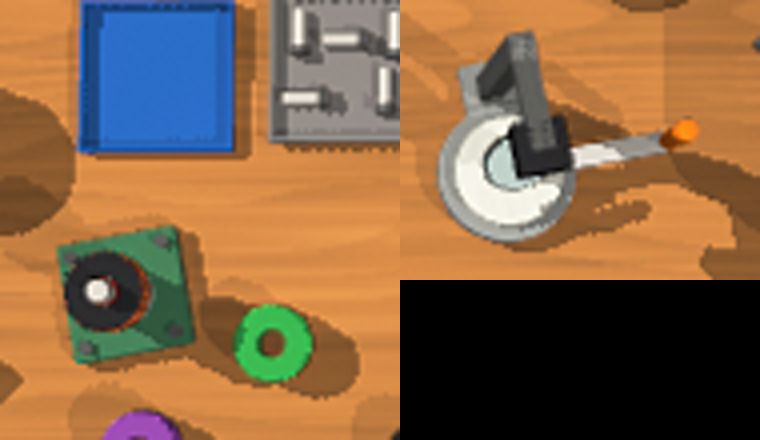

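View pics/c2.png

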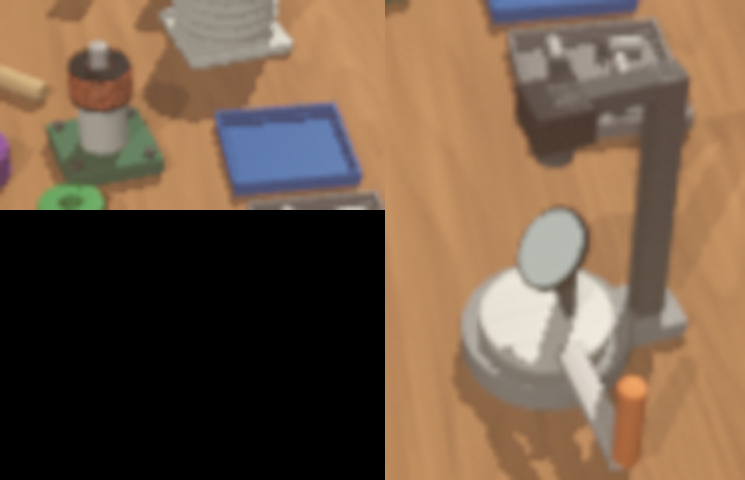

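Crops: spindle top (194,247) top view and (243,153) side view; stand base circle centred at (337,219.5), handle top (381,208), column foot up-left of base.

```bash
python3 - <<'E'
from h import *
T=cv2.imread('pics/top0.png');S=cv2.imread('pics/side0.png');mt=camera_model('top');ms=camera_model('side')
g=cv2.cvtColor(T,cv2.COLOR_BGR2HSV)
_,h=blob(T,(0,0,160),(180,60,255),(188,240,202,256)); m=cv2.moments(h,True); u=(m['m10']/m['m00'],m['m01']/m['m00']); print(u,onz(mt,*u,.116))
print('side',tri([ray(mt,*u),ray(ms,242.5,153.2)]))
c,_=blob(T,(0,0,0),(180,255,75),(180,232,215,262)); print('coil top',cv2.minEnclosingCircle(c),onz(mt,*cv2.minEnclosingCircle(c)[0],.1))
# stand base: low-saturation
_,h=blob(T,(0,0,90),(180,70,255),(315,195,362,240)); 
cs,_=cv2.findContours(h,0,1); c=max(cs,key=cv2.contourArea)[:,0].astype(float)
P=np.array([onz(mt,*p,.02)[:2] for p in c])
s=onz(mt,336.7,219.3,.02)[:2]
for i in range(20):
    r=np.hypot(*(P-s).T); k=abs(r-.0515)<(.012 if i<10 else .004); d=(P-s)[k]; 
    from scipy.optimize import least_squares
    s=least_squares(lambda q:np.hypot(*(P[k]-q).T)-.0515,s,loss='soft_l1',f_scale=.001).x
a=np.degrees(np.arctan2(*(P[k]-s).T[::-1]));print('stand',s,k.sum(),np.histogram(a,12,(-180,180))[0])
for z in(.097,):
  hd=onz(mt,380.7,207.6,z); print('handle',hd,np.hypot(*(hd[:2]-s)),np.degrees(np.arctan2(hd[1]-s[1],hd[0]-s[0])))
c,_=blob(T,(3,190,200),(13,255,255),(372,200,392,216)); print(cv2.boundingRect(c),cv2.contourArea(c))
# expected side pixel of things
print(proj(ms,[*s,.085]))
E
```

```text
(193.9090909090909, 247.0909090909091) [0.49271882 0.26723324 0.116     ]
side [0.49346942 0.26737619 0.11519007]
coil top ((194.8632354736328, 247.7780303955078), 10.556196212768555) [0.49126366 0.26778972 0.1       ]
stand [ 0.58162533 -0.13846973] 83 [9 7 8 9 0 4 6 7 8 9 8 8]
handle [ 0.60163847 -0.25469548  0.097     ] 0.1179362101852988 -80.22993787465833
(376, 207, 1, 1) 0.0
(np.float64(294.98767932424903), np.float64(251.24537030898142))
```

>>> {"api": "apply_moves", "payload": {
  "steps": [
    {"translation": [0.06,-0.08,0],"rotation": [0,0,-0.09]},
    {"translation": [0.12,-0.16,0],"rotation": [0,0,-0.18]},
    {"translation": [0.18,-0.24,0],"rotation": [0,0,-0.27]},
    {"translation": [0.24,-0.32,0],"rotation": [0,0,-0.36]},
    {"translation": [0.3,-0.4,0],"rotation": [0,0,-0.45]},
    {"translation": [0.36,-0.48,0],"rotation": [0,0,-0.54]},
    {"translation": [0.42,-0.56,0],"rotation": [0,0,-0.63]},
    {"translation": [0.48,-0.64,0],"rotation": [0,0,-0.72]},
    {"translation": [0.54,-0.72,0],"rotation": [0,0,-0.81]},
    {"translation": [0.6,-0.8,0],"rotation": [0,0,-0.9]}
  ],
  "jaw": -1,
  "newtons": 25
}}

```text
t: 0.98
eef_pos: [0.3595, 0.4406, 0.1907]
ee_rot: [3.141, -0.0, -0.788]
force: [0.3, -0.2, 0.4]
width: 0.0878
gripper_force: 0.0
```

>>> {"api": "apply_moves", "payload": {
  "steps": [
    {"translation": [0.07,-0.09,0],"rotation": [0,0,0]},
    {"translation": [0.14,-0.18,0],"rotation": [0,0,0]},
    {"translation": [0.21,-0.27,0],"rotation": [0,0,0]},
    {"translation": [0.28,-0.36,0],"rotation": [0,0,0]},
    {"translation": [0.35,-0.45,0],"rotation": [0,0,0]},
    {"translation": [0.42,-0.54,0],"rotation": [0,0,0]},
    {"translation": [0.48,-0.62,0],"rotation": [0,0,0]},
    {"translation": [0.52,-0.68,0],"rotation": [0,0,0]},
    {"translation": [0.534,-0.7,0],"rotation": [0,0,0]},
    {"translation": [0.534,-0.7,0],"rotation": [0,0,0]}
  ]
}}

```text
t: 1.82
eef_pos: [0.493, 0.2656, 0.1906]
ee_rot: [3.141, 0.0, -0.788]
force: [-1.0, -0.4, 0.7]
width: 0.0878
gripper_force: 0.0
```

```bash
python3 - <<'E'
from h import *
m=camera_model('wrist');s=get_state();W=grab_frame('wrist');cv2.imwrite('pics/w1.png',W)
print(s['eef_pos'],s['ee_rot'],s['q'],s['t'],s['force'])
for p in([.4925,.267,.118],[.658,.245,.003]): print(proj(m,p,True))
np.save('m1.npy',m,allow_pickle=True)
E
```

```text
[0.49297869 0.26559625 0.19062839] [ 3.14107834e+00  2.14471084e-05 -7.88146415e-01] [ 8.43724053e-01  1.70762778e-01 -2.45066304e-01 -5.77043365e-05
 -1.15547929e+00 -6.10508396e-02] 1.8167 [-0.9545805  -0.39176994  0.69337387]
(np.float64(276.45303131721687), np.float64(205.93296653684592))
(np.float64(190.84411589981877), np.float64(74.3484630688809))
```

View pics/w1.png

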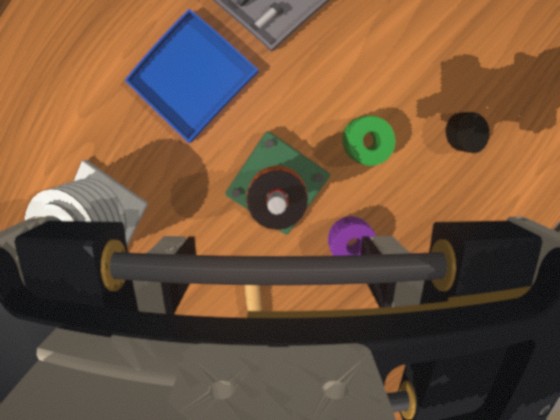

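Wrist view: spindle top at (277,205) and tray centre (191,75) match the predictions within about a pixel. Descending.

>>> {"api": "apply_moves", "payload": {
  "steps": [
    {"translation": [0,0.004,-0.05],"rotation": [0,0,0]},
    {"translation": [0,0.004,-0.11],"rotation": [0,0,0]},
    {"translation": [0,0.004,-0.17],"rotation": [0,0,0]},
    {"translation": [0,0.004,-0.23],"rotation": [0,0,0]},
    {"translation": [0,0.004,-0.29],"rotation": [0,0,0]},
    {"translation": [0,0.004,-0.35],"rotation": [0,0,0]},
    {"translation": [0,0.004,-0.41],"rotation": [0,0,0]},
    {"translation": [0,0.004,-0.46],"rotation": [0,0,0]},
    {"translation": [0,0.004,-0.49],"rotation": [0,0,0]},
    {"translation": [0,0.004,-0.49],"rotation": [0,0,0]}
  ]
}}

```text
t: 2.7
eef_pos: [0.4912, 0.2679, 0.0667]
ee_rot: [3.139, 0.0, -0.785]
force: [0.0, -0.2, 0.6]
width: 0.0876
gripper_force: 0.0
```

>>> {"api": "apply_moves", "payload": {
  "steps": [
    {"translation": [0,0,0],"rotation": [0,0,0]},
    {"translation": [0,0,0],"rotation": [0,0,0]},
    {"translation": [0,0,0],"rotation": [0,0,0]},
    {"translation": [0,0,0],"rotation": [0,0,0]},
    {"translation": [0,0,0],"rotation": [0,0,0]},
    {"translation": [0,0,0],"rotation": [0,0,0]},
    {"translation": [0,0,0],"rotation": [0,0,0]},
    {"translation": [0,0,0],"rotation": [0,0,0]},
    {"translation": [0,0,0],"rotation": [0,0,0]},
    {"translation": [0,0,0],"rotation": [0,0,0]}
  ],
  "jaw": 1,
  "newtons": 25
}}

```text
t: 3.53
eef_pos: [0.4925, 0.2678, 0.0684]
ee_rot: [3.142, -0.0, -0.786]
force: [0.2, 1.0, 0.6]
width: 0.0268
gripper_force: 0.0
```

```bash
python3 - <<'E'
from h import *
S=grab_frame('side');W=grab_frame('wrist');s=get_state();print(s['width'],s['gripper_force'],s['force'],s['eef_pos'])
a=cv2.resize(S[90:210,190:330],None,fx=3,fy=3,interpolation=cv2.INTER_CUBIC);b=cv2.resize(W[130:330,150:410],None,fx=1.4,fy=1.4)
b=cv2.copyMakeBorder(b,0,a.shape[0]-b.shape[0],0,0,cv2.BORDER_CONSTANT)
cv2.imwrite('pics/g1.png',np.hstack([a,b]))
E
```

```text
0.01857600914058567 0.0 [1.01034845 0.02483551 0.26950663] [0.49249771 0.26775967 0.06833801]
```

View pics/g1.png

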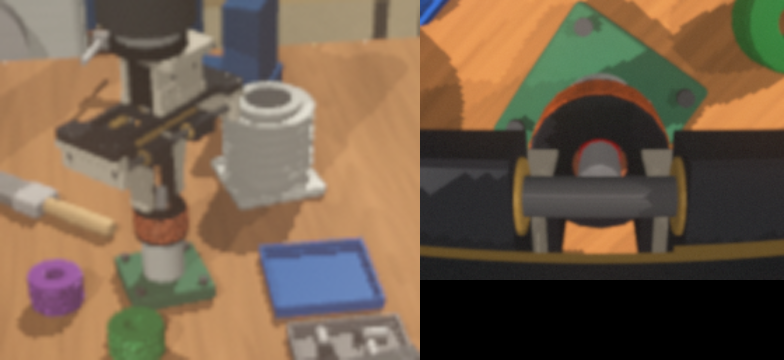

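The side crop shows the fingers meeting around the spindle above the coil, although the TCP reads z=0.068; I'll check heights numerically before moving.

```bash
python3 - <<'E'
from h import *
s=get_state();ms=camera_model('side');mw=camera_model('wrist');print(s['width'],s['gripper_force'],s['t'],hold_point_z)
P=s['eef_pos']; print('side tcp',proj(ms,P),'crop',[(a-b)*3 for a,b in zip(proj(ms,P),(190,90))])
for z in(.03,.065,.1,.118,.13): print(z,[(a-b)*3 for a,b in zip(proj(ms,[.4925,.267,z]),(190,90))])
print('wrist tcp',proj(mw,P,True), mw['xyz'])
u=np.array([np.cos(-.786-np.pi/2),np.sin(-.786-np.pi/2),0])
for z in(0,.02,.04,.06): print(z,[proj(mw,P+[0,0,z]+k*.0093*u,True) for k in(1,-1)])
m1=np.load('m1.npy',allow_pickle=True).item()
for x,y in((.716,.303),(.715,.187),(.6,.187),(.6,.303)): print(proj(m1,[x,y,.014],True))
W=grab_frame('wrist');cv2.imwrite('pics/g2.png',cv2.resize(W[110:340,130:430],None,fx=2.5,fy=2.5))
E
```

```text
0.01857600914058567 0.0 3.6333 0.0188
side tcp (np.float64(242.80315584575504), np.float64(166.22215909063607)) crop [np.float64(158.40946753726513), np.float64(228.6664772719082)]
0.03 [np.float64(160.51988611822225), np.float64(259.6860423977394)]
0.065 [np.float64(158.65325315213084), np.float64(231.77641956406717)]
0.1 [np.float64(156.71681222288123), np.float64(202.82303828514813)]
0.118 [np.float64(155.69245557944532), np.float64(187.50700771844956)]
0.13 [np.float64(154.99842752715466), np.float64(177.13000188640302)]
wrist tcp (np.float64(276.9937555673707), np.float64(231.6310640576429)) [0.53767145 0.22139449 0.2624769 ]
0 [(np.float64(291.7786625062166), np.float64(231.60412425519192)), (np.float64(262.2140917617556), np.float64(231.62368431347153))]
0.02 [(np.float64(293.17345803404896), np.float64(242.6673945851722)), (np.float64(260.57690099589183), np.float64(242.6848005239599))]
0.04 [(np.float64(294.86906642890744), np.float64(256.20703697354736)), (np.float64(258.5865069997221), np.float64(256.21988512461473))]
0.06 [(np.float64(296.965826306745), np.float64(273.090854748334)), (np.float64(256.12508057227757), np.float64(273.0947151385691))]
(np.float64(125.0863810848569), np.float64(79.73405738527993))
(np.float64(190.48564714571518), np.float64(8.441173027481653))
(np.float64(259.124870247084), np.float64(69.46517667039282))
(np.float64(189.4030744480973), np.float64(142.52915376118932))
```

View pics/g2.png

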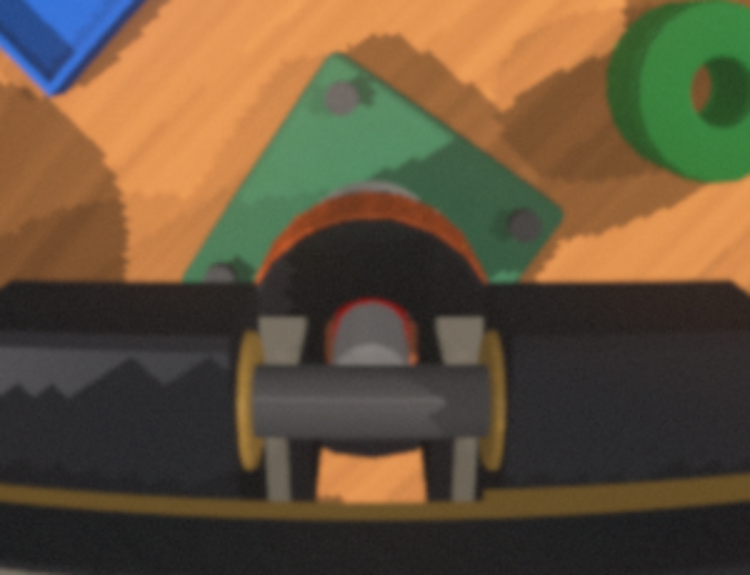

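```bash
python3 - <<'E'
from h import *
W=grab_frame('wrist');s=get_state();print(s['width'],s['gripper_force'],s['t'])
W=grab_frame('wrist');s=get_state();print(s['width'],s['gripper_force'],s['t'],s['eef_pos'],s['force'])
cv2.imwrite('pics/g3.png',W)
# compare width in wrist images: grey finger pieces row 250
for n in('pics/w1.png','pics/g3.png'):
    g=cv2.imread(n); print(n,[list(g[r,130:430:6].mean(1).astype(int)) for r in(243,302)])
T=grab_frame('side'); cv2.imwrite('pics/s3.png',T)
g=cv2.imread('pics/side0.png'); 
E
```

```text
0.015002992673595353 25.000087916851044 3.7333
0.015330564600413031 24.99995917081833 3.7833 [0.49255132 0.26785134 0.06834524] [ 0.39590619 -0.3461016  -0.29670805]
pics/w1.png [[np.int64(81), np.int64(121), np.int64(125), np.int64(120), np.int64(122), np.int64(96), np.int64(94), np.int64(97), np.int64(95), np.int64(41), np.int64(32), np.int64(117), np.int64(129), np.int64(134), np.int64(122), np.int64(121), np.int64(123), np.int64(131), np.int64(128), np.int64(116), np.int64(115), np.int64(122), np.int64(127), np.int64(124), np.int64(126), np.int64(120), np.int64(127), np.int64(129), np.int64(118), np.int64(105), np.int64(106), np.int64(108), np.int64(113), np.int64(105), np.int64(118), np.int64(115), np.int64(100), np.int64(66), np.int64(51), np.int64(40), np.int64(33), np.int64(87), np.int64(96), np.int64(94), np.int64(93), np.int64(103), np.int64(112), np.int64(118), np.int64(116), np.int64(111)], [np.int64(18), np.int64(42), np.int64(79), np.int64(80), np.int64(81), np.int64(81), np.int64(29), np.int64(25), np.int64(31), np.int64(116), np.int64(117), np.int64(119), np.int64(123
[... 1274 characters left out ...]
64(41), np.int64(35), np.int64(38), np.int64(35), np.int64(39), np.int64(34), np.int64(37), np.int64(36), np.int64(35), np.int64(35), np.int64(38), np.int64(38), np.int64(40), np.int64(42), np.int64(36), np.int64(37), np.int64(38), np.int64(34), np.int64(25), np.int64(95), np.int64(64), np.int64(35), np.int64(131), np.int64(149), np.int64(150), np.int64(154), np.int64(153), np.int64(141), np.int64(37), np.int64(37), np.int64(98), np.int64(32), np.int64(32), np.int64(38), np.int64(38), np.int64(39), np.int64(36), np.int64(42), np.int64(40), np.int64(35), np.int64(43), np.int64(43), np.int64(48), np.int64(53), np.int64(56), np.int64(64), np.int64(69), np.int64(69), np.int64(72), np.int64(70)]]
```

```bash
python3 - <<'E'
from h import *
m1=np.load('m1.npy',allow_pickle=True).item()
P=np.array([.49298,.2656,.19063]); a=-.788
x=np.array([np.cos(a),np.sin(a),0]);y=np.array([np.cos(a-np.pi/2),np.sin(a-np.pi/2),0])
print('cam in tool', Ro.from_euler('xyz',[3.141,0,a]).inv().apply(m1['xyz']-P))
for z in(0,.02,.03,.035,.04,.05,.06): print(z,[np.round(proj(m1,P+[0,0,z]+x*f+y*.0437*k,True)) for k in(1,-1) for f in(.0095,-.0095)])
# current side overlay
S=cv2.imread('pics/s3.png');ms=camera_model('side')
W=cv2.imread('pics/w1.png')
a=cv2.resize(S[100:190,200:290],None,fx=5,fy=5,interpolation=cv2.INTER_CUBIC)
for z in(.065,.1,.118,.134,.16,.2):
    p=proj(ms,[.4925,.267,z]); q=(int((p[0]-200)*5),int((p[1]-100)*5)); cv2.line(a,(0,q[1]),(60,q[1]),(0,0,255),1); cv2.putText(a,str(z),(62,q[1]+4),0,.4,(0,0,255),1)
b=cv2.resize(W[215:325,140:300],None,fx=2,fy=2);b=cv2.copyMakeBorder(b,0,a.shape[0]-b.shape[0],0,0,cv2.BORDER_CONSTANT)
cv2.imwrite('pics/s3c.png',np.hstack([a,b]))
E
```

```text
cam in tool [ 0.0647478   0.0008684  -0.19413161]
0 [array([346., 217.]), array([345., 245.]), array([208., 217.]), array([209., 245.])]
0.02 [array([353., 226.]), array([351., 257.]), array([200., 227.]), array([203., 257.])]
0.03 [array([357., 232.]), array([355., 264.]), array([196., 232.]), array([199., 264.])]
0.035 [array([359., 235.]), array([357., 268.]), array([194., 235.]), array([197., 268.])]
0.04 [array([362., 238.]), array([359., 272.]), array([192., 238.]), array([195., 272.])]
0.05 [array([367., 245.]), array([363., 280.]), array([187., 245.]), array([190., 280.])]
0.06 [array([372., 253.]), array([368., 289.]), array([181., 253.]), array([185., 289.])]
```

View pics/s3c.png

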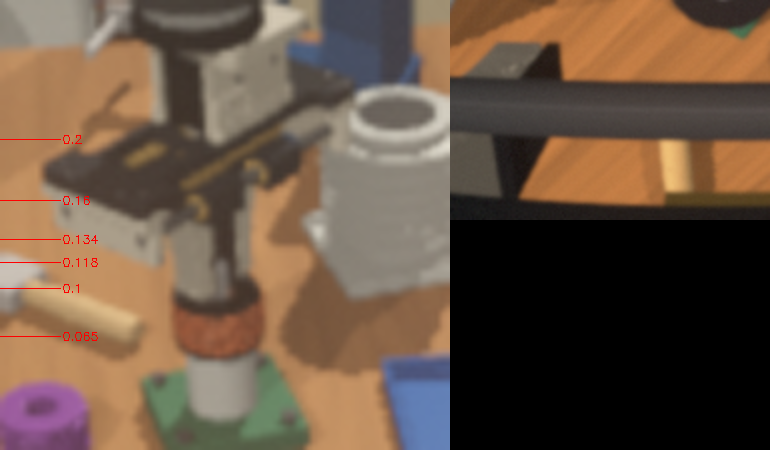

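The picture shows the fingertips at z≈0.105 beside the 0.1 mark; in the wrist view the tip corner at (192,236) fits a tip about 37 mm short of the reported TCP. So real tip z = reported z + 0.0375. I'll open, then go lower.

>>> {"api": "apply_moves", "payload": {
  "steps": [
    {"translation": [0,0,0],"rotation": [0,0,0]},
    {"translation": [0,0,0],"rotation": [0,0,0]},
    {"translation": [0,0,0],"rotation": [0,0,0]},
    {"translation": [0,0,0],"rotation": [0,0,0]},
    {"translation": [0,0,0],"rotation": [0,0,0]},
    {"translation": [0,0,0],"rotation": [0,0,0]},
    {"translation": [0,0,0],"rotation": [0,0,0]},
    {"translation": [0,0,0],"rotation": [0,0,0]},
    {"translation": [0,0,0],"rotation": [0,0,0]},
    {"translation": [0,0,0],"rotation": [0,0,0]}
  ],
  "jaw": -1
}}

```text
t: 4.67
eef_pos: [0.4925, 0.2678, 0.0684]
ee_rot: [-3.142, -0.0, -0.786]
force: [1.0, -0.5, -0.7]
width: 0.0758
gripper_force: 0.0
```

>>> {"api": "apply_moves", "payload": {
  "steps": [
    {"translation": [0,0,0],"rotation": [0,0,0]},
    {"translation": [0,0,0],"rotation": [0,0,0]},
    {"translation": [0,0,-0.015],"rotation": [0,0,0]},
    {"translation": [0,0,-0.03],"rotation": [0,0,0]},
    {"translation": [0,0,-0.045],"rotation": [0,0,0]},
    {"translation": [0,0,-0.06],"rotation": [0,0,0]},
    {"translation": [0,0,-0.075],"rotation": [0,0,0]},
    {"translation": [0,0,-0.09],"rotation": [0,0,0]},
    {"translation": [0,0,-0.105],"rotation": [0,0,0]},
    {"translation": [0,0,-0.12],"rotation": [0,0,0]}
  ]
}}

```text
t: 5.5
eef_pos: [0.4925, 0.2678, 0.0379]
ee_rot: [3.141, -0.0, -0.786]
force: [0.1, 0.2, -0.3]
width: 0.0877
gripper_force: 0.0
```

>>> {"api": "apply_moves", "payload": {
  "steps": [
    {"translation": [0,0,0],"rotation": [0,0,0]},
    {"translation": [0,0,0],"rotation": [0,0,0]},
    {"translation": [0,0,0],"rotation": [0,0,0]},
    {"translation": [0,0,0],"rotation": [0,0,0]},
    {"translation": [0,0,0],"rotation": [0,0,0]},
    {"translation": [0,0,0],"rotation": [0,0,0]},
    {"translation": [0,0,0],"rotation": [0,0,0]},
    {"translation": [0,0,0],"rotation": [0,0,0]},
    {"translation": [0,0,0],"rotation": [0,0,0]},
    {"translation": [0,0,0],"rotation": [0,0,0]}
  ],
  "jaw": 1,
  "newtons": 20
}}

```text
t: 6.33
eef_pos: [0.4926, 0.2679, 0.0386]
ee_rot: [-3.141, -0.0, -0.786]
force: [-0.3, -0.3, 2.0]
width: 0.0563
gripper_force: 20.0
```

>>> {"api": "apply_moves", "payload": {
  "steps": [
    {"translation": [0,0,0.02],"rotation": [0,0,0]},
    {"translation": [0,0,0.05],"rotation": [0,0,0]},
    {"translation": [0,0,0.08],"rotation": [0,0,0]},
    {"translation": [0,0,0.11],"rotation": [0,0,0]},
    {"translation": [0,0,0.14],"rotation": [0,0,0]},
    {"translation": [0,0,0.17],"rotation": [0,0,0]},
    {"translation": [0,0,0.2],"rotation": [0,0,0]},
    {"translation": [0,0,0.23],"rotation": [0,0,0]},
    {"translation": [0,0,0.26],"rotation": [0,0,0]},
    {"translation": [0,0,0.28],"rotation": [0,0,0]}
  ]
}}

```text
t: 7.17
eef_pos: [0.4928, 0.268, 0.1096]
ee_rot: [-3.141, -0.0, -0.786]
force: [-0.6, 0.0, -1.9]
width: 0.056
gripper_force: 20.0
```

>>> {"api": "apply_moves", "payload": {
  "steps": [
    {"translation": [0.0,0,0],"rotation": [0,0,0]},
    {"translation": [0.06,-0.01,0],"rotation": [0,0,0]},
    {"translation": [0.14,-0.02,0],"rotation": [0,0,0]},
    {"translation": [0.23,-0.03,0],"rotation": [0,0,0]},
    {"translation": [0.32,-0.045,0],"rotation": [0,0,0]},
    {"translation": [0.41,-0.055,0],"rotation": [0,0,0]},
    {"translation": [0.5,-0.07,0],"rotation": [0,0,0]},
    {"translation": [0.58,-0.08,0],"rotation": [0,0,0]},
    {"translation": [0.64,-0.09,0],"rotation": [0,0,0]},
    {"translation": [0.66,-0.09,0],"rotation": [0,0,0]}
  ]
}}

```text
t: 8.0
eef_pos: [0.6591, 0.2444, 0.107]
ee_rot: [3.14, -0.0, -0.787]
force: [-1.3, -0.4, -2.2]
width: 0.0565
gripper_force: 20.0
```

```bash
python3 - <<'E'
from h import *
s=get_state();W=grab_frame('wrist');T=grab_frame('side');mt=camera_model('side')
print(s['t'],s['eef_pos'],s['width'],s['force'],s['q'])
cv2.imwrite('pics/s4.png',T)
for lo,hi in(((0,120,50),(13,230,200)),):
    for n,im,m,box,f in(('side',T,mt,(260,110,340,190),False),):
        c,_=blob(im,lo,hi,box);print(n,cv2.boundingRect(c),cv2.contourArea(c),proj(m,[.6575,.245,.135+.017],f))
# red band
c,_=blob(T,(0,170,110),(8,255,255),(225,140,262,185));print('red',cv2.boundingRect(c),proj(mt,[.4925,.267,.085]))
E
```

```text
8.0 [0.659088   0.24437828 0.10702956] 0.05647779220442766 [-1.27123633 -0.37315716 -2.17952118] [ 6.31601242e-01  4.60112598e-01 -2.72903391e-02  3.19635087e-04
 -1.08473333e+00  1.51734090e-01]
side (260, 153, 31, 22) 262.0 (np.float64(297.0206279387973), np.float64(142.29246350420152))
red (242, 163, 3, 2) (np.float64(242.51850418901859), np.float64(161.78772101513283))
```

>>> {"api": "apply_moves", "payload": {
  "steps": [
    {"translation": [0,0,-0.04],"rotation": [0,0,0]},
    {"translation": [0,0,-0.11],"rotation": [0,0,0]},
    {"translation": [0,0,-0.19],"rotation": [0,0,0]},
    {"translation": [0,0,-0.27],"rotation": [0,0,0]},
    {"translation": [0,0,-0.35],"rotation": [0,0,0]},
    {"translation": [0,0,-0.42],"rotation": [0,0,0]},
    {"translation": [0,0,-0.46],"rotation": [0,0,0]},
    {"translation": [0,0,-0.48],"rotation": [0,0,0]},
    {"translation": [0,0,-0.49],"rotation": [0,0,0]},
    {"translation": [0,0,-0.5],"rotation": [0,0,0]}
  ]
}}

```text
t: 8.93
eef_pos: [0.6578, 0.2458, -0.016]
ee_rot: [-3.141, -0.0, -0.785]
force: [-0.3, 0.4, -0.9]
width: 0.0568
gripper_force: 20.0
```

>>> {"api": "apply_moves", "payload": {
  "steps": [
    {"translation": [0,0,-0.002],"rotation": [0,0,0]},
    {"translation": [0,0,-0.005],"rotation": [0,0,0]},
    {"translation": [0,0,-0.008],"rotation": [0,0,0]},
    {"translation": [0,0,-0.01],"rotation": [0,0,0]},
    {"translation": [0,0,-0.013],"rotation": [0,0,0]},
    {"translation": [0,0,-0.016],"rotation": [0,0,0]},
    {"translation": [0,0,-0.018],"rotation": [0,0,0]},
    {"translation": [0,0,-0.02],"rotation": [0,0,0]},
    {"translation": [0,0,-0.022],"rotation": [0,0,0]},
    {"translation": [0,0,-0.022],"rotation": [0,0,0]}
  ]
}}

```text
t: 9.77
eef_pos: [0.6574, 0.2453, -0.0223]
ee_rot: [3.141, 0.0, -0.786]
force: [-0.4, -0.4, -1.0]
width: 0.0564
gripper_force: 20.0
```

>>> {"api": "apply_moves", "payload": {
  "steps": [
    {"translation": [0,0,-0.001],"rotation": [0,0,0]},
    {"translation": [0,0,-0.002],"rotation": [0,0,0]},
    {"translation": [0,0,-0.003],"rotation": [0,0,0]},
    {"translation": [0,0,-0.004],"rotation": [0,0,0]},
    {"translation": [0,0,-0.005],"rotation": [0,0,0]},
    {"translation": [0,0,-0.006],"rotation": [0,0,0]},
    {"translation": [0,0,-0.007],"rotation": [0,0,0]},
    {"translation": [0,0,-0.008],"rotation": [0,0,0]},
    {"translation": [0,0,-0.008],"rotation": [0,0,0]},
    {"translation": [0,0,-0.008],"rotation": [0,0,0]}
  ]
}}

```text
t: 10.6
eef_pos: [0.6576, 0.2453, -0.0234]
ee_rot: [-3.141, -0.0, -0.786]
force: [-3.1, -0.3, 5.7]
width: 0.0567
gripper_force: 20.0
```

>>> {"api": "apply_moves", "payload": {
  "steps": [
    {"translation": [0,0,0],"rotation": [0,0,0]},
    {"translation": [0,0,0],"rotation": [0,0,0]},
    {"translation": [0,0,0],"rotation": [0,0,0]},
    {"translation": [0,0,0],"rotation": [0,0,0]},
    {"translation": [0,0,0.01],"rotation": [0,0,0]},
    {"translation": [0,0,0.03],"rotation": [0,0,0]},
    {"translation": [0,0,0.06],"rotation": [0,0,0]},
    {"translation": [0,0,0.1],"rotation": [0,0,0]},
    {"translation": [0,0,0.16],"rotation": [0,0,0]},
    {"translation": [0,0,0.22],"rotation": [0,0,0]}
  ],
  "jaw": -0.8
}}

```text
t: 11.43
eef_pos: [0.6576, 0.2453, 0.0323]
ee_rot: [-3.141, -0.0, -0.786]
force: [0.3, -0.1, -0.2]
width: 0.0789
gripper_force: 0.0
```

>>> {"api": "apply_moves", "payload": {
  "steps": [
    {"translation": [0,0,0.1],"rotation": [0,0,0]},
    {"translation": [0,0,0.2],"rotation": [0,0,0]},
    {"translation": [0,0,0.3],"rotation": [0,0,0]},
    {"translation": [0,0,0.4],"rotation": [0,0,0]},
    {"translation": [0,0,0.5],"rotation": [0,0,0]},
    {"translation": [0,0,0.6],"rotation": [0,0,0]},
    {"translation": [0,0,0.66],"rotation": [0,0,0]},
    {"translation": [0,0,0.7],"rotation": [0,0,0]},
    {"translation": [0,0,0.7],"rotation": [0,0,0]},
    {"translation": [0,0,0.7],"rotation": [0,0,0]}
  ]
}}

```text
t: 12.27
eef_pos: [0.6573, 0.2454, 0.2062]
ee_rot: [-3.141, 0.0, -0.786]
force: [-0.4, -0.9, 0.3]
width: 0.079
gripper_force: 0.0
```

```bash
python3 - <<'E'
from h import *
s=get_state();m=camera_model('wrist');W=grab_frame('wrist');mt=camera_model('top');T=grab_frame('top')
print(s['t'],s['eef_pos'],s['width'],s['force'])
cv2.imwrite('pics/w5.png',W);cv2.imwrite('pics/t5.png',T)
c,_=blob(W,(0,0,0),(180,255,75),(240,150,320,236));print('coil',cv2.minEnclosingCircle(c),proj(m,[.6575,.245,.038],True))
q=cv2.minEnclosingCircle(c)[0];print(onz(m,*q,.038,True))
E
```

```text
12.2667 [0.65733951 0.24537526 0.20618288] 0.0790430921987538 [-0.43531909 -0.92132855  0.31267387]
coil ((278.5390625, 182.13104248046875), 23.960948944091797) (np.float64(277.7603411499088), np.float64(184.10127767748196))
[0.65847369 0.24277668 0.038     ]
```

View pics/w5.png

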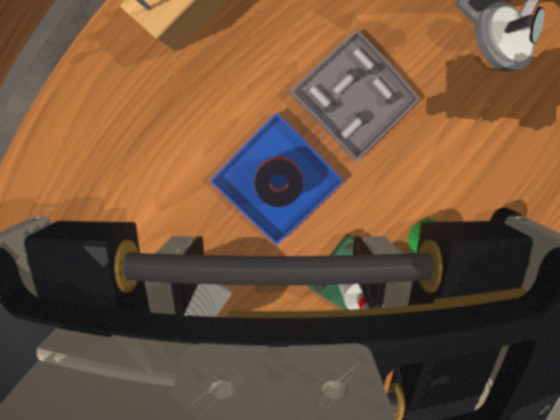

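Coil lies flat in the blue tray at (278,182), and the red band is bared at (362,300). Moving over the stand to the handle, above 0.2 m.

>>> {"api": "apply_moves", "payload": {
  "steps": [
    {"translation": [-0.005,-0.04,0],"rotation": [0,0,-0.04]},
    {"translation": [-0.01,-0.12,0],"rotation": [0,0,-0.1]},
    {"translation": [-0.02,-0.23,0],"rotation": [0,0,-0.16]},
    {"translation": [-0.03,-0.34,0],"rotation": [0,0,-0.22]},
    {"translation": [-0.045,-0.45,0],"rotation": [0,0,-0.28]},
    {"translation": [-0.055,-0.56,0],"rotation": [0,0,-0.34]},
    {"translation": [-0.07,-0.67,0],"rotation": [0,0,-0.4]},
    {"translation": [-0.08,-0.78,0],"rotation": [0,0,-0.46]},
    {"translation": [-0.09,-0.89,0],"rotation": [0,0,-0.52]},
    {"translation": [-0.1,-1.0,0],"rotation": [0,0,-0.58]}
  ]
}}

```text
t: 13.2
eef_pos: [0.6313, -0.0073, 0.2052]
ee_rot: [3.14, 0.0, -1.093]
force: [0.1, 0.1, 1.0]
width: 0.0792
gripper_force: 0.0
```

>>> {"api": "apply_moves", "payload": {
  "steps": [
    {"translation": [-0.01,-0.11,0],"rotation": [0,0,-0.06]},
    {"translation": [-0.02,-0.22,0],"rotation": [0,0,-0.12]},
    {"translation": [-0.04,-0.33,0],"rotation": [0,0,-0.18]},
    {"translation": [-0.05,-0.44,0],"rotation": [0,0,-0.25]},
    {"translation": [-0.06,-0.55,0],"rotation": [0,0,-0.32]},
    {"translation": [-0.08,-0.66,0],"rotation": [0,0,-0.39]},
    {"translation": [-0.09,-0.77,0],"rotation": [0,0,-0.46]},
    {"translation": [-0.11,-0.88,0],"rotation": [0,0,-0.53]},
    {"translation": [-0.12,-0.96,0],"rotation": [0,0,-0.59]},
    {"translation": [-0.12,-1.0,0],"rotation": [0,0,-0.59]}
  ]
}}

```text
t: 14.03
eef_pos: [0.6004, -0.2579, 0.205]
ee_rot: [3.14, 0.0, -1.404]
force: [0.5, 0.7, -0.4]
width: 0.0785
gripper_force: 0.0
```

```bash
python3 - <<'E'
from h import *
s=get_state();m=camera_model('wrist');W=grab_frame('wrist');print(s['t'],s['eef_pos'],s['ee_rot'],s['force'])
cv2.imwrite('pics/w6.png',W)
for lo in((5,150,120),(5,180,180)):
    c,h=blob(W,lo,(14,255,255),(220,130,330,245));print('handle',cv2.boundingRect(c),cv2.minAreaRect(c),cv2.contourArea(c))
print(proj(m,[.6016,-.2547,.097],True),proj(m,[.6016,-.2547,.037],True),proj(m,[.5816,-.1385,.2],True))
mt=camera_model('top');T=cv2.imread('pics/t5.png')
c,h=blob(T,(0,150,100),(8,255,255),(185,235,205,262));print('red',cv2.boundingRect(c),proj(mt,[.4925,.267,.085]))
E
```

```text
14.0333 [ 0.60041198 -0.25792943  0.20502777] [ 3.13992296e+00  2.86812113e-04 -1.40437757e+00] [ 0.499335    0.74692093 -0.3799692 ]
handle (220, 130, 110, 115) ((274.5, 186.99996948242188), (108.99998474121094, 113.99998474121094), -0.0) 8635.0
handle (266, 189, 16, 14) ((273.5, 195.5), (13.0, 15.0), 90.0) 157.5
(np.float64(275.4468849128956), np.float64(199.02674020446526)) (np.float64(275.8070764869499), np.float64(187.3513541843081)) (np.float64(275.8054261497415), np.float64(371.2034757342902))
red (198, 246, 2, 4) (np.float64(196.2164520177467), np.float64(247.47818342487284))
```

```bash
python3 - <<'E'
from h import *
s=get_state();m=camera_model('wrist');W=grab_frame('wrist')
hs=cv2.cvtColor(W,cv2.COLOR_BGR2HSV)
print(s['eef_pos']);
for r in range(184,212,2): print(r,[tuple(map(int,x)) for x in hs[r,262:288:4]])
for v in(195,197,199): 
    p=onz(m,274,v,.097,True);d=p[:2]-[.5816,-.1385];print(p,np.hypot(*d),np.degrees(np.arctan2(d[1],d[0])))
E
```

```text
[ 0.60077058 -0.25843623  0.20497726]
184 [(13, 165, 176), (13, 168, 176), (12, 209, 110), (11, 207, 123), (12, 213, 129), (12, 175, 125), (13, 163, 122)]
186 [(13, 166, 175), (13, 166, 175), (12, 202, 111), (12, 208, 124), (12, 212, 130), (12, 180, 125), (14, 165, 122)]
188 [(13, 167, 176), (13, 167, 169), (11, 207, 117), (11, 211, 155), (12, 214, 137), (13, 190, 121), (14, 168, 120)]
190 [(13, 164, 177), (14, 171, 166), (12, 218, 180), (12, 213, 223), (12, 221, 194), (12, 193, 124), (14, 167, 119)]
192 [(13, 169, 178), (13, 176, 162), (12, 221, 224), (12, 216, 231), (12, 218, 226), (12, 198, 142), (14, 159, 120)]
194 [(13, 166, 175), (12, 191, 155), (12, 217, 232), (12, 216, 233), (12, 216, 229), (11, 204, 169), (13, 169, 119)]
196 [(13, 165, 168), (12, 195, 162), (12, 218, 234), (12, 220, 233), (12, 217, 231), (12, 212, 185), (13, 165, 119)]
198 [(14, 167, 148), (12, 188, 155), (13, 215, 235), (12, 219, 233), (12, 217, 232), (11, 201, 180), (13, 163, 117)]
200 [(13, 162, 115), (13, 177, 134), (13, 213, 235), (12, 217, 235), (12, 218, 232), (11, 166, 157), (13, 161, 119)]
202 [(12, 162, 99), (14, 158, 118), (11, 179, 214), (12, 211, 235), (11, 196, 220), (10, 96, 130), (13, 160, 118)]
204 [(13, 160, 99), (13, 155, 117), (10, 84, 140), (10, 148, 191), (8, 91, 151), (11, 83, 135), (12, 159, 120)]
206 [(13, 154, 101), (13, 157, 117), (6, 35, 118), (8, 38, 128), (13, 32, 126), (11, 89, 135), (13, 160, 121)]
208 [(13, 159, 98), (13, 158, 116), (9, 35, 117), (10, 25, 124), (11, 28, 126), (11, 85, 135), (13, 162, 120)]
210 [(13, 159, 98), (14, 159, 114), (12, 33, 117), (11, 29, 125), (8, 25, 124), (11, 81, 133), (13, 159, 120)]
[ 0.60395086 -0.25887981  0.097     ] 0.12243716811196187 -79.48169477607931
[ 0.60363257 -0.25696113  0.097     ] 0.12049263100073748 -79.46395537028373
[ 0.6033135  -0.25503726  0.097     ] 0.1185428558873343 -79.44553752743514
```

>>> {"api": "apply_moves", "payload": {
  "steps": [
    {"translation": [0.003,-0.009,0],"rotation": [0,0,0]},
    {"translation": [0.003,-0.009,-0.05],"rotation": [0,0,0]},
    {"translation": [0.003,-0.009,-0.14],"rotation": [0,0,0]},
    {"translation": [0.003,-0.009,-0.24],"rotation": [0,0,0]},
    {"translation": [0.003,-0.009,-0.35],"rotation": [0,0,0]},
    {"translation": [0.003,-0.009,-0.46],"rotation": [0,0,0]},
    {"translation": [0.003,-0.009,-0.57],"rotation": [0,0,0]},
    {"translation": [0.003,-0.009,-0.67],"rotation": [0,0,0]},
    {"translation": [0.003,-0.009,-0.73],"rotation": [0,0,0]},
    {"translation": [0.003,-0.009,-0.75],"rotation": [0,0,0]}
  ]
}}

```text
t: 14.97
eef_pos: [0.6013, -0.2555, 0.0151]
ee_rot: [3.137, 0.002, -1.398]
force: [-0.3, 0.3, -0.0]
width: 0.0787
gripper_force: 0.0
```

>>> {"api": "apply_moves", "payload": {
  "steps": [
    {"translation": [0,0,0],"rotation": [0,0,0]},
    {"translation": [0,0,0],"rotation": [0,0,0]},
    {"translation": [0,0,0],"rotation": [0,0,0]},
    {"translation": [0,0,0],"rotation": [0,0,0]},
    {"translation": [0,0,0],"rotation": [0,0,0]},
    {"translation": [0,0,0],"rotation": [0,0,0]},
    {"translation": [0,0,0],"rotation": [0,0,0]},
    {"translation": [0,0,0],"rotation": [0,0,0]},
    {"translation": [0,0,0],"rotation": [0,0,0]},
    {"translation": [0,0,0],"rotation": [0,0,0]}
  ],
  "jaw": 1,
  "newtons": 20
}}

```text
t: 15.8
eef_pos: [0.6032, -0.257, 0.0184]
ee_rot: [3.142, 0.0, -1.399]
force: [-0.2, -0.3, -0.1]
width: 0.0175
gripper_force: 0.0
```

>>> {"api": "apply_moves", "payload": {
  "steps": [
    {"translation": [0,0,0],"rotation": [0,0,0]},
    {"translation": [0,0,0],"rotation": [0,0,0]},
    {"translation": [0,0,0],"rotation": [0,0,0]},
    {"translation": [0,0,0],"rotation": [0,0,0]},
    {"translation": [0,0,0],"rotation": [0,0,0]},
    {"translation": [0,0,0],"rotation": [0,0,0]},
    {"translation": [0,0,0],"rotation": [0,0,0]},
    {"translation": [0,0,0],"rotation": [0,0,0]},
    {"translation": [0,0,0],"rotation": [0,0,0]},
    {"translation": [0,0,0],"rotation": [0,0,0]}
  ]
}}

```text
t: 16.63
eef_pos: [0.6033, -0.257, 0.0184]
ee_rot: [-3.141, -0.0, -1.399]
force: [1.9, -0.3, -1.5]
width: 0.0156
gripper_force: 20.0
```

```bash
python3 - <<'E'
from h import *
s=get_state();print(s['t'],s['eef_pos'],s['ee_rot'],s['force'],s['moment'],s['width'],s['gripper_force'],s['q'])
A=np.array([.5816,-.1385]);H=np.array([.6033,-.2568])
# arc of shifts in move units relative to the grasp, two legs of 44 deg in 10 rows
from scipy.spatial.transform import Rotation as R
for leg in(0,1,2,3):
    base=None
    for i in range(11):
        a=-np.radians(22*leg+2.2*i); c,sn=np.cos(a),np.sin(a); d=H-A; p=A+[c*d[0]-sn*d[1],sn*d[0]+c*d[1]]
        if i==0: base=p
        else: print(leg,i,np.round((p-base)/.25,3),round(-2.2*i/30,3))
print(p)
E
```

```text
16.6333 [ 0.60332173 -0.25699926  0.01838524] [-3.14147666e+00 -9.05396857e-05 -1.39863375e+00] [ 1.88801677 -0.27547387 -1.47019373] [-0.07405224 -0.62361648 -0.04884649] 0.015627207792179132 19.99997466802597 [-1.05842982e-01  4.74849501e-01 -2.33826141e-01  7.27552358e-05
 -8.61984302e-01  2.77958214e-01]
0 1 [-0.018 -0.003] -0.073
0 2 [-0.037 -0.005] -0.147
0 3 [-0.055 -0.007] -0.22
0 4 [-0.073 -0.008] -0.293
0 5 [-0.092 -0.008] -0.367
0 6 [-0.11  -0.007] -0.44
0 7 [-0.129 -0.006] -0.513
0 8 [-0.147 -0.004] -0.587
0 9 [-0.165 -0.001] -0.66
0 10 [-0.184  0.002] -0.733
1 1 [-0.018  0.004] -0.073
1 2 [-0.036  0.009] -0.147
1 3 [-0.054  0.014] -0.22
1 4 [-0.071  0.02 ] -0.293
1 5 [-0.088  0.027] -0.367
1 6 [-0.105  0.035] -0.44
1 7 [-0.122  0.043] -0.513
1 8 [-0.138  0.051] -0.587
1 9 [-0.154  0.061] -0.66
1 10 [-0.169  0.071] -0.733
2 1 [-0.015  0.011] -0.073
2 2 [-0.03   0.022] -0.147
2 3 [-0.044  0.033] -0.22
2 4 [-0.058  0.045] -0.293
2 5 [-0.072  0.058] -0.367
2 6 [-0.084  0.071] -0.44
2 7 [-0.097  0.085] -0.513
2 8 [-0.109  0.099] -0.587
2 9 [-0.12   0.114] -0.66
2 10 [-0.131  0.129] -0.733
3 1 [-0.01   0.015] -0.073
3 2 [-0.02   0.031] -0.147
3 3 [-0.029  0.047] -0.22
3 4 [-0.037  0.064] -0.293
3 5 [-0.045  0.081] -0.367
3 6 [-0.052  0.098] -0.44
3 7 [-0.058  0.115] -0.513
3 8 [-0.064  0.133] -0.587
3 9 [-0.069  0.151] -0.66
3 10 [-0.073  0.169] -0.733
[ 0.46412938 -0.16431539]
```

>>> {"api": "apply_moves", "payload": {
  "steps": [
    {"translation": [-0.018,-0.003,0],"rotation": [0,0,-0.073]},
    {"translation": [-0.037,-0.005,0],"rotation": [0,0,-0.147]},
    {"translation": [-0.055,-0.007,0],"rotation": [0,0,-0.22]},
    {"translation": [-0.073,-0.008,0],"rotation": [0,0,-0.293]},
    {"translation": [-0.092,-0.008,0],"rotation": [0,0,-0.367]},
    {"translation": [-0.11,-0.007,0],"rotation": [0,0,-0.44]},
    {"translation": [-0.129,-0.006,0],"rotation": [0,0,-0.513]},
    {"translation": [-0.147,-0.004,0],"rotation": [0,0,-0.587]},
    {"translation": [-0.165,-0.001,0],"rotation": [0,0,-0.66]},
    {"translation": [-0.184,0.002,0],"rotation": [0,0,-0.733]}
  ]
}}

```text
t: 17.47
eef_pos: [0.5573, -0.2562, 0.0184]
ee_rot: [-3.141, 0.0, -1.784]
force: [2.2, 1.9, -1.1]
width: 0.0157
gripper_force: 20.0
```

>>> {"api": "apply_moves", "payload": {
  "steps": [
    {"translation": [-0.018,0.004,0],"rotation": [0,0,-0.073]},
    {"translation": [-0.036,0.009,0],"rotation": [0,0,-0.147]},
    {"translation": [-0.054,0.014,0],"rotation": [0,0,-0.22]},
    {"translation": [-0.071,0.02,0],"rotation": [0,0,-0.293]},
    {"translation": [-0.088,0.027,0],"rotation": [0,0,-0.367]},
    {"translation": [-0.105,0.035,0],"rotation": [0,0,-0.44]},
    {"translation": [-0.122,0.043,0],"rotation": [0,0,-0.513]},
    {"translation": [-0.138,0.051,0],"rotation": [0,0,-0.587]},
    {"translation": [-0.154,0.061,0],"rotation": [0,0,-0.66]},
    {"translation": [-0.169,0.071,0],"rotation": [0,0,-0.733]}
  ]
}}

```text
t: 18.3
eef_pos: [0.5154, -0.2383, 0.0184]
ee_rot: [-3.141, 0.001, -2.168]
force: [3.1, 0.9, -3.6]
width: 0.0152
gripper_force: 20.0
```

>>> {"api": "apply_moves", "payload": {
  "steps": [
    {"translation": [-0.015,0.011,0],"rotation": [0,0,-0.073]},
    {"translation": [-0.03,0.022,0],"rotation": [0,0,-0.147]},
    {"translation": [-0.044,0.033,0],"rotation": [0,0,-0.22]},
    {"translation": [-0.058,0.045,0],"rotation": [0,0,-0.293]},
    {"translation": [-0.072,0.058,0],"rotation": [0,0,-0.367]},
    {"translation": [-0.084,0.071,0],"rotation": [0,0,-0.44]},
    {"translation": [-0.097,0.085,0],"rotation": [0,0,-0.513]},
    {"translation": [-0.109,0.099,0],"rotation": [0,0,-0.587]},
    {"translation": [-0.12,0.114,0],"rotation": [0,0,-0.66]},
    {"translation": [-0.131,0.129,0],"rotation": [0,0,-0.733]}
  ]
}}

```text
t: 19.13
eef_pos: [0.4833, -0.2061, 0.0184]
ee_rot: [-3.141, 0.002, -2.552]
force: [5.6, -0.2, -6.4]
width: 0.0157
gripper_force: 20.0
```

>>> {"api": "apply_moves", "payload": {
  "steps": [
    {"translation": [-0.01,0.015,0],"rotation": [0,0,-0.073]},
    {"translation": [-0.02,0.031,0],"rotation": [0,0,-0.147]},
    {"translation": [-0.029,0.047,0],"rotation": [0,0,-0.22]},
    {"translation": [-0.037,0.064,0],"rotation": [0,0,-0.293]},
    {"translation": [-0.045,0.081,0],"rotation": [0,0,-0.367]},
    {"translation": [-0.052,0.098,0],"rotation": [0,0,-0.44]},
    {"translation": [-0.058,0.115,0],"rotation": [0,0,-0.513]},
    {"translation": [-0.064,0.133,0],"rotation": [0,0,-0.587]},
    {"translation": [-0.069,0.151,0],"rotation": [0,0,-0.66]},
    {"translation": [-0.073,0.169,0],"rotation": [0,0,-0.733]}
  ]
}}

```text
t: 19.97
eef_pos: [0.4655, -0.164, 0.0184]
ee_rot: [-3.141, 0.002, -2.936]
force: [6.5, -1.8, -8.9]
width: 0.0157
gripper_force: 20.0
```

>>> {"api": "apply_moves", "payload": {
  "steps": [
    {"translation": [0,0,0],"rotation": [0,0,0]},
    {"translation": [0,0,0],"rotation": [0,0,0]},
    {"translation": [0,0,0],"rotation": [0,0,0]},
    {"translation": [0,0,0],"rotation": [0,0,0]},
    {"translation": [0,0,0],"rotation": [0,0,0]},
    {"translation": [0,0,0],"rotation": [0,0,0]},
    {"translation": [0,0,0],"rotation": [0,0,0]},
    {"translation": [0,0,0],"rotation": [0,0,0]},
    {"translation": [0,0,0],"rotation": [0,0,0]},
    {"translation": [0,0,0],"rotation": [0,0,0]}
  ]
}}

```text
t: 20.8
eef_pos: [0.4655, -0.1642, 0.0184]
ee_rot: [-3.141, 0.002, -2.934]
force: [6.8, -2.4, -8.2]
width: 0.0158
gripper_force: 20.0
```

```bash
python3 - <<'E'
from h import *
s=get_state();print(s['t'],s['eef_pos'],s['ee_rot'],s['force'],s['moment'],s['width'])
T=grab_frame('top');S=grab_frame('side');W=grab_frame('wrist');mt=camera_model('top');ms=camera_model('side')
A=np.array([.5816,-.1385]);d=s['eef_pos'][:2]-A;print(np.hypot(*d),np.degrees(np.arctan2(d[1],d[0])),'want -167.6')
# base circle refit on the top picture: now handle no longer hides; and spindle/band
from scipy.optimize import least_squares
_,h=blob(T,(0,0,90),(180,70,255),(315,195,362,240));cs,_=cv2.findContours(h,0,1);c=max(cs,key=cv2.contourArea)[:,0].astype(float)
P=np.array([onz(mt,*p,.02)[:2] for p in c]);q=A
for i in range(20):
    k=abs(np.hypot(*(P-q).T)-.0515)<(.010 if i<10 else .004); q=least_squares(lambda v:np.hypot(*(P[k]-v).T)-.0515,q,loss='soft_l1',f_scale=.001).x
print('axis',q,k.sum())
c,h=blob(S,(0,150,90),(9,255,255),(232,140,256,180));m=cv2.moments(h,True);print('red side',cv2.boundingRect(c),m['m10']/m['m00'],m['m01']/m['m00'],proj(ms,[.4925,.267,.085]))
cv2.imwrite('pics/t7.png',T);cv2.imwrite('pics/s7.png',S)
b=cv2.resize(S[180:330,190:360],None,fx=3,fy=3,interpolation=cv2.INTER_CUBIC)
a=cv2.resize(T[150:300,170:380],None,fx=1.4,fy=1.4,interpolation=cv2.INTER_CUBIC)
a=cv2.copyMakeBorder(a,0,b.shape[0]-a.shape[0],0,0,cv2.BORDER_CONSTANT);cv2.imwrite('pics/f.png',np.hstack([b,a])[:, :800])
E
```

```text
20.8 [ 0.4654758  -0.16421141  0.01837581] [-3.14103506e+00  2.34614253e-03 -2.93362910e+00] [ 6.77934269 -2.40488455 -8.21709429] [-0.63153381 -2.38794372 -0.0026837 ] 0.015786281394735157
0.11893656863233089 -167.51538037189994 want -167.6
axis [ 0.58213135 -0.13842383] 76Traceback (most recent call last):
  File "<stdin>", line 12, in <module>
  File "h.py", line 27, in blob
    c=max(cs,key=cv2.contourArea); return c,h
ValueError: max() iterable argument is empty
```

>>> {"api": "apply_moves", "payload": {
  "steps": [
    {"translation": [0.002,0,0],"rotation": [0,0,0]},
    {"translation": [0.004,0,0],"rotation": [0,0,0]},
    {"translation": [0.004,0,0],"rotation": [0,0,0]},
    {"translation": [0.004,0,0],"rotation": [0,0,0]},
    {"translation": [0.004,0,0],"rotation": [0,0,0]},
    {"translation": [0.004,0,0],"rotation": [0,0,0]},
    {"translation": [0.004,0,0],"rotation": [0,0,0]},
    {"translation": [0.004,0,0],"rotation": [0,0,0]},
    {"translation": [0.004,0,0],"rotation": [0,0,0]},
    {"translation": [0.004,0,0],"rotation": [0,0,0]}
  ]
}}

```text
t: 21.78
eef_pos: [0.4654, -0.1642, 0.0184]
ee_rot: [-3.141, 0.001, -2.934]
force: [5.0, -3.0, -7.0]
width: 0.0156
gripper_force: 20.0
```

```bash
python3 - <<'E'
from h import *
s=get_state();print(s['eef_pos'],s['ee_rot'],s['force'],s['width'])
T=grab_frame('top');S=grab_frame('side');W=grab_frame('wrist');mw=camera_model('wrist')
c,h=blob(W,(4,195,60),(14,255,255),(230,190,330,320));print('orange wrist',cv2.boundingRect(c),cv2.contourArea(c))
b=cv2.resize(S[110:330,180:360],None,fx=2.4,fy=2.4,interpolation=cv2.INTER_CUBIC)
a=cv2.resize(W[150:330,170:380],None,fx=1.7,fy=1.7)
a=cv2.copyMakeBorder(a,0,b.shape[0]-a.shape[0],0,0,cv2.BORDER_CONSTANT);f=np.hstack([b,a])[:, :800];print(f.shape);cv2.imwrite('pics/f.png',f)
A=[.5825,-.1385]
ms=camera_model('side');pr=lambda p:[round((x-o)*2.4) for x,o in zip(proj(ms,p),(180,110))]
for p in([*A,.085],[.4663,-.1642,.09],[.4663,-.1642,.04],[*A,.03]): print(p,pr(p))
E
```

```text
[ 0.46542881 -0.16424089  0.01837216] [-3.14138627e+00  7.88888619e-04 -2.93384052e+00] [ 4.95426963 -2.98578869 -7.03624177] 0.015628209933251612
orange wrist (259, 286, 39, 20) 586.0
(528, 789, 3)
[0.5825, -0.1385, 0.085] [277, 339]
[0.4663, -0.1642, 0.09] [159, 368]
[0.4663, -0.1642, 0.04] [162, 404]
[0.5825, -0.1385, 0.03] [275, 378]
```

View pics/f.png

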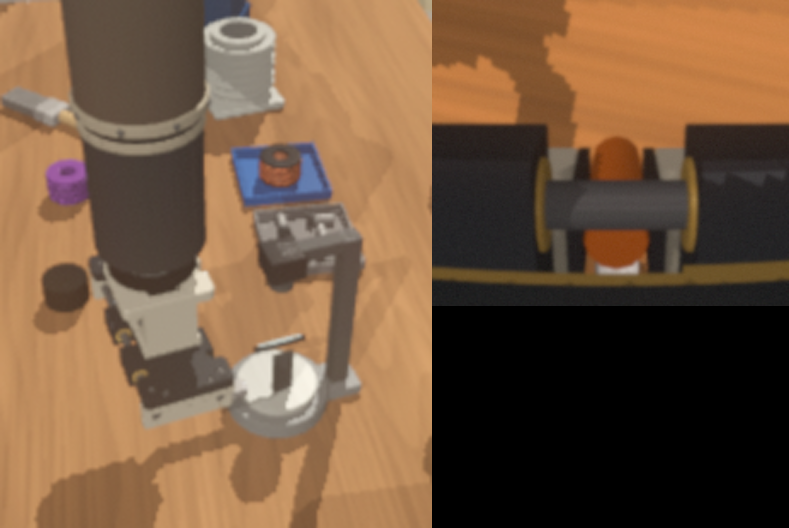

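The last picture shows the coil in the blue tray (280,165), the mirror turned toward the spindle (280,341) and the handle centred in the pads (616,200). The force of about 3 N along −y matches the spring's pull.

```bash
python3 -c "
from station import *
print(job_done())"
```

```text
the job is handed in; nothing more can be done
None
```

I set the coil flat in the blue tray and handed the job in with the gripper holding the mirror by my measurements within about 1° of the red band; I had no view from the stand's own camera to confirm that, and on my first grasp try the gripper briefly closed on the spindle above the coil.

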